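Put the bench tools back in their fitted holders

TASK

Tidy the instrument maker's bench: put the wooden hand plane, the sanding block, the large round weight and the small round weight each into the plywood holder whose recess is cut to its shape and size, lying flat on the felt, the right way up. Set each one down rather than dropping it, and do not disturb the glue bottle or the chisel.

Things in the scene. Friction and masses are not known exactly. Their poses are not given: they have to be found in the camera images.
- plane: Small wooden hand plane: a mid-brown block 110 x 40 mm, 34 mm high (x along its length, y across the 40 mm width), with a slanted steel iron and wedge on top (up to 63 mm high) and a brass knob near its -x end; grip it across the 40 mm width. About 0.28 kg. Loose. Origin: centre of the underside; z up.
- sander: Sanding block: pale wood with a cork underside, 80 x 58 mm, 40 mm high (x along the 80 mm length, y across the 58 mm width); grip it across the width. About 0.16 kg. Loose. Origin: centre of the underside; z up.
- big_weight: Large round steel weight, an upright cylinder 56 mm in diameter, 42 mm high, with a small dark knob on top (54 mm high in all). About 0.5 kg. Loose. Origin: centre of the underside; z up.
- small_weight: Small round steel weight, an upright cylinder 36 mm in diameter, 42 mm high, with a small dark knob on top (54 mm high in all). About 0.25 kg. Loose. Origin: centre of the underside; z up.
- plane_pad: Holder of the hand plane: board 150 x 80 mm, recess 126 x 56 mm, long sides along x; the plane may lie either way round, its length along x. Fixed to the bench; plywood, 14 mm thick, with a felt-lined grey recess 6 mm deep in its middle (recess floor 8 mm above the bench). Origin: centre of the underside, on the bench; z up; the recess is centred on it.
- sander_pad: Holder of the sanding block: board 118 x 96 mm, recess 96 x 74 mm, long sides along x; the block may lie either way round, its length along x. Fixed to the bench; plywood, 14 mm thick, with a felt-lined grey recess 6 mm deep in its middle (recess floor 8 mm above the bench). Origin: centre of the underside, on the bench; z up; the recess is centred on it.
- big_pad: Holder of the large weight: board 96 x 96 mm, round recess 72 mm in diameter. Fixed to the bench; plywood, 14 mm thick, with a felt-lined grey recess 6 mm deep in its middle (recess floor 8 mm above the bench). Origin: centre of the underside, on the bench; z up; the recess is centred on it.
- small_pad: Holder of the small weight: board 76 x 76 mm, round recess 52 mm in diameter. Fixed to the bench; plywood, 14 mm thick, with a felt-lined grey recess 6 mm deep in its middle (recess floor 8 mm above the bench). Origin: centre of the underside, on the bench; z up; the recess is centred on it.
- glue: White glue bottle standing beyond the work, 50 mm in diameter, 115 mm high; not to be disturbed. Origin: centre of the underside.
- chisel: Chisel lying beyond the work, 240 mm long, up to 28 mm thick, dark wooden handle (to its -x) and steel blade; not to be disturbed. Origin: on the bench, below the middle of its length.
Mind the look-alikes: they are no part of the job. Leave any orange or purple look-alike of the plane alone.

How it is judged:
By the outcome, as a careful person would: the job done as asked, in the order asked, and still so for the second after the job is handed in, with the robot touching nothing.
It also fails if it takes over 109 s, if anything falls off the work surface, if the arm or the gripper's body presses on something with over 40 N, if the wrist force passes 120 N, or if a joint passes its speed limit or range.

ROBOT

A 6-joint arm with a two-finger parallel gripper is mounted at the origin on the work surface. World frame = base frame: x ahead of the robot, y to its left, z up, the work surface at z = 0. Lengths are in mm, angles in rad, forces in N, time in s.
With the tool pointing down it reaches from about 400 to 925 mm from the base axis. Payload 12.5 kg.
Tool frame: the origin (TCP) lies on the mounting face of the last link; the fingertips stand 190 mm ahead of it and the grasp point (between the pads) lies 171 mm ahead of it; z points along the fingers, y is the line along which they close (so a half turn about z gives the same grasp; the last joint's range is limited). The gripper opens to 95 mm and grips with 3 to 60 N. Pads are 20 mm wide; open, the fingers measure 119 mm over their backs; the gripper's body (75 mm by 180 mm) begins 59 mm behind the grasp point.
Start: joints at [-1.227, 0.491, 1.559, -0, 1.092, -0.106], TCP at [271.759, -562.825, 404.761] pointing down, gripper open.
Joint ranges: [-3.1, 3.1], [-0.84, 2.19], [0.05, 2.79], [-1.13, 4.28], [0.06, 2.93], [-2.69, 2.69]. Speed limits (rad/s): [2.22, 2.22, 2.79, 3.14, 3.14, 3.14].

INTERFACE

Orientations are given as [roll, pitch, yaw] about the fixed x, y, z axes, in that order (R = Rz(yaw) Ry(pitch) Rx(roll)).
In Python, from cell import * gives the robot as it stands.
- The arm moves only by the tool arm_command, never from a script. Its argument "rows" is a list that holds one entry, the list of rows, each a list of 7 numbers: the shift along the tool's x, y, z normalised to -1 to 1, where 1 is 0.15 m, then the turn, a rotation vector about the tool's x, y, z normalised to -1 to 1, where 1 is 360 degrees, then the opening, from -1 (shut) to 1 (fully open). A call has 1 to 10 rows; each row is the pose to reach, as a shift and turn from the pose commanded when the call began, along the tool's axes at that moment, turning the shorter way round; what a row does not reach only later rows make up. A row lasts 1/12 s, in which the tool goes at most 41.7 mm and 7.16 degrees, less where a joint would pass 70% of its speed; a pose out of reach is approached as far as the arm can. A call with a number of a shift or a turn outside -1 to 1 is refused whole. A call with a gripper value outside its range is refused whole. The fingers move at their own pace and stop on an object; the grip force is fixed at half the most. Time passes only in rows, so rows that repeat a pose let the fingers close. It gives the time, the measured TCP pose, the force, the opening and the grip force at its end, in the units of the state.
- state(): the state, without advancing time (a new reading comes with each control period).
- read_camera(name): name is "scene" or "top" or "wrist"; returns (picture, depth): 420x560x3 uint8, red, green, blue; 420x560 float32, mm along the optical axis (not along the pixel's ray), 0 where there is no reading.
- get_calibration(name): a dict with "camera_matrix" (3x3 intrinsics, pixels), "position" and "orientation" of the camera in the world; the wrist camera has in their place "hand_eye" (4x4, takes a point from camera to tool coordinates, whose origin is the TCP and whose axes are the flange's). Camera axes: x right, y up, looking along -z (the intrinsics and any distortion apply to the point x, -y, -z); pixel columns grow to the right and rows downward; lengths in mm; the calibration is good to about 2 mm. The wrist camera is an equidistant fisheye: a pixel r from the principal point sees the ray r / f radians off the axis. A picture is of the moment at which its call begins: read the wrist's pose just before it. get_calibration takes no time and is no camera call.
- job_done(): hands the job in; it is judged then, once.
The state is a dict: "t": time; "joints": joint angles; "qvel": joint speeds; "tau": joint torques, N m; "eef_pos": TCP position; "tcp_rot": TCP orientation; "ft_force": force on the tool from outside, world axes, zero at the start; "moment": the same for the moment, N m; "opening": opening from 0.0 (shut) to 1.0 (fully open); "grip_force": force on a finger pad.
Only numpy, scipy, OpenCV 4.12 (cv2) and the standard library are available. Lean on these libraries where they do the work, as an engineer would, in place of code of your own. Each camera call takes 0.05 s, during which the arm holds its last target. There are 200 camera calls.

## Working session

There is one attempt and no reset: what is moved stays moved. The work goes in short steps, Python scripts to look and compute and a tool call to move; the robot and the scene stay as the last step left them, time stands still between calls to the robot, and variables do not carry over. Pictures are saved under pics/ and viewed, at most 14 in all, crops included, and the job is handed in when it is done.

Besides the shell and the picture viewer there is one more tool, called after "Emit:" as a command line: name --argument value ..., lists and objects as JSON in quotes. arm_command: Moves the arm, as the interface text tells. Its arguments: {"type":"object","properties":{"rows":{"type":"array","items":{"type":"array","items":{"type":"array","items":{"type":"number","minimum":-1,"maximum":1}}}}},"required":["rows"]}

```bash
ls; mkdir -p pics
python3 - <<'E'
from cell import *
import cv2,numpy as np
print(state())
for n in ["scene","top"]:
    p,d=read_camera(n); cv2.imwrite(f"pics/{n}0.png",p[:,:,::-1]); np.save(f"{n}_d.npy",d); np.save(f"{n}_p.npy",p); print(n,get_calibration(n))
print(get_calibration("wrist"))
E
```

```text
pics
{'t': 0.0, 'joints': array([-1.22656947e+00,  4.91540261e-01,  1.55943599e+00, -7.08273072e-06,
        1.09171808e+00, -1.05621437e-01]), 'qvel': array([ 0.00037238, -0.0003396 ,  0.00020118,  0.00014682, -0.00117317,
       -0.00022152]), 'tau': array([-7.59829782e-04, -6.12646222e+01, -2.58174384e+01,  6.92796987e-02,
        4.82655130e-02, -1.15825665e-04]), 'eef_pos': array([ 271.76434937, -562.78431036,  404.17826258]), 'tcp_rot': array([-3.14049645e+00, -1.09897909e-04,  4.49851506e-01]), 'ft_force': array([ 0.5458533 , -0.22155481, -0.64337333]), 'moment': array([-0.01364931,  0.07789298,  0.03736268]), 'grip_force': 0.0, 'opening': 1.001653772634718}
scene {'camera_matrix': array([[384.04132097,   0.        , 275.88655379],
       [  0.        , 384.04132097, 209.2094162 ],
       [  0.        ,   0.        ,   1.        ]]), 'position': array([1280.49402954, -578.33087599,  831.9317874 ]), 'orientation': array([ 0.83693579, -0.00451758,  0.83513658])}
top {'camera_matrix': array([[425.06947296,   0.        , 279.04216399],
       [  0.        , 425.06947296, 208.7200646 ],
       [  0.        ,   0.        ,   1.        ]]), 'position': array([ 528.29444634,    6.28210967, 1053.47097813]), 'orientation': array([ 7.83907159e-02, -1.46687593e-03, -1.54926578e+00])}
{'camera_matrix': array([[325.1922621 ,   0.        , 278.03016261],
       [  0.        , 325.1922621 , 206.36618719],
       [  0.        ,   0.        ,   1.        ]]), 'hand_eye': array([[ 9.77883750e-04,  9.71596563e-01,  2.36641423e-01,
         6.63220263e+01],
       [ 9.99999311e-01, -1.10387872e-03,  3.99937157e-04,
         4.44161460e-01],
       [ 6.49800999e-04,  2.36640869e-01, -9.71596972e-01,
         1.88764178e+01],
       [ 0.00000000e+00,  0.00000000e+00,  0.00000000e+00,
         1.00000000e+00]])}
```

View pics/top0.png

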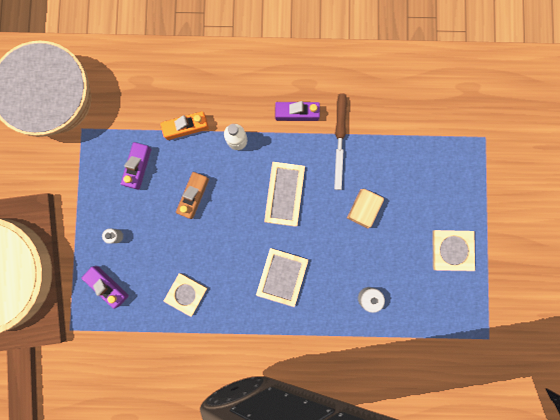

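View pics/scene0.png

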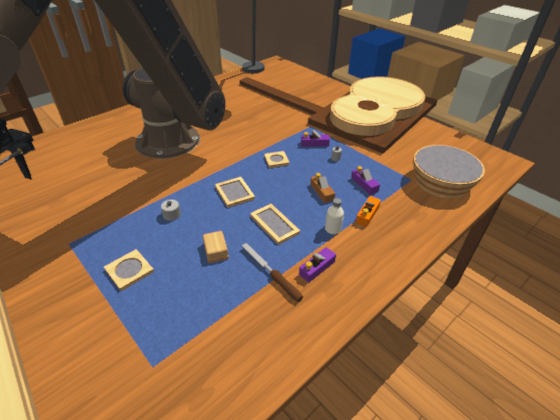

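Top view: the brown plane is at (192,195). Its look-alikes are orange (185,125) and purple (135,165), (104,287) and (297,110). The sander is at (366,208), the big weight at (372,299) and the small weight at (112,236). The holders are: plane (285,193), sander (283,276), big (454,250), small (186,294).

```bash
cat > h.py <<'E'
from cell import *
import cv2,numpy as np
from scipy.spatial.transform import Rotation as R
def rays(n,uv):
    c=get_calibration(n);K=c["camera_matrix"];uv=np.asarray(uv,float).reshape(-1,2)
    d=np.c_[(uv[:,0]-K[0,2])/K[0,0],-(uv[:,1]-K[1,2])/K[1,1],-np.ones(len(uv))]
    return c["position"],d@R.from_euler("xyz",c["orientation"]).as_matrix().T
def onplane(n,uv,z):
    o,d=rays(n,uv); return o+d*((z-o[2])/d[:,2])[:,None]
def cloud(n,dep):
    v,u=np.mgrid[:420,:560]; o,d=rays(n,np.c_[u.ravel(),v.ravel()])
    return (o+d*dep.reshape(-1,1)).reshape(420,560,3)
def rect(xy):
    (c,s,a)=cv2.minAreaRect(xy.astype(np.float32)); 
    if s[0]<s[1]: s=s[::-1];a+=90
    a=(a+90)%180-90
    return np.round(c,1),np.round(s,1),round(a,1)
E
python3 - <<'E'
from h import *
p=np.load("top_p.npy");d=np.load("top_d.npy");P=cloud("top",d)
print("bench z",[np.round(P[v,u],1) for u,v in [(240,300),(400,150),(100,200),(470,320)]])
hsv=cv2.cvtColor(p,cv2.COLOR_RGB2HSV)
mat=np.zeros((420,560),np.uint8); mat[100:336,72:492]=255
m=(~((hsv[...,0]>100)&(hsv[...,0]<130)&(hsv[...,1]>90))).astype(np.uint8)*255&mat
cs,_=cv2.findContours(m,cv2.RETR_EXTERNAL,cv2.CHAIN_APPROX_NONE)
for n,(u,v,z) in dict(plane=(192,195,34),sander=(366,208,40),big=(372,299,42),small=(112,236,42),pp=(285,193,14),sp=(283,276,14),bp=(454,250,14),smp=(186,294,14)).items():
    for c in cs:
        if cv2.pointPolygonTest(c,(u,v),False)>=0:
            mm=np.zeros_like(m);cv2.drawContours(mm,[c],-1,255,-1)
            Q=P[(mm>0)]
            print(n,cv2.boundingRect(c),"contour@z",*rect(onplane("top",c.reshape(-1,2),z)[:,:2]))
            T=Q[(abs(Q[:,2]-z)<5)]
            print("    depth",*rect(T[:,:2]),np.round(np.median(T,0),1),np.round(np.percentile(Q[:,2],[5,50,95]),1),"hue",np.median(hsv[mm>0],0))
            if n=='plane' : 
                y=mm&((hsv[...,0]>20)&(hsv[...,0]<35)&(hsv[...,2]>150)).astype(np.uint8)*255
                print("knob px",np.argwhere(y)[:,::-1].mean(0))
cv2.imwrite("pics/crop.png",cv2.resize(p[100:320,80:330],(750,600)[:2],interpolation=cv2.INTER_NEAREST)[:,:,::-1])
E
```

```text
bench z [array([384.8,  97.4,  -3.1]), array([ 765.5, -294.1,    0.9]), array([623.1, 452. ,   1.1]), array([ 349.5, -463.8,    2.1])]
plane (175, 171, 35, 48) contour@z [636.9 216.8] [111.4  48.3] -20.6
    depth [638.6 218.6] [109.   40.6] -20.4 [646.9 214.9  33.6] [ 0.7 33.6 55.4] hue [ 13. 144. 186.]
knob px [182.77142857 208.42857143]
sander (346, 188, 39, 41) contour@z [ 614.5 -199.7] [85.3 64.8] -25.5
    depth [ 616.3 -203.9] [79.9 57.9] -25.0 [ 616.1 -203.5   39.5] [ 1.1 39.  42.4] hue [ 23.  86. 246.]
big (357, 287, 29, 26) contour@z [ 398.7 -214. ] [65.8 57.9] -88.8
    depth [ 398.  -218.5] [54.3 53.5] 45.7 [ 399.  -216.9   41.9] [ 0.3 41.5 51.1] hue [ 15.  12. 240.]
small (101, 228, 23, 16) contour@z [535.5 401.5] [52.3 35.5] -88.8
    depth [536.5 407.5] [34.3 33.2] -88.8 [536.4 403.9  41.2] [-0.6 39.5 52.9] hue [ 15.   22.  146.5]
pp (264, 161, 42, 66) contour@z [647.7  -5.3] [154.2  84.3] -6.4
    depth [648.9  -6.7] [150.6  80. ] -6.3 [648.   -6.   12.6] [ 0.7  9.5 15.7] hue [ 28.  33. 201.]
sp (255, 248, 54, 60) contour@z [444.   -3.8] [121.8 100.8] -15.6
    depth [444.7  -5. ] [118.1  96.1] -15.5 [443.5  -4.9  12.4] [ 1.3  9.2 16. ] hue [ 28.  20. 199.]
bp (432, 230, 44, 42) contour@z [ 517.4 -419.5] [104.6  99.7] -89.2
    depth [ 518.9 -422.8] [98.2 95.5] 89.7 [ 518.9 -423.7   13.2] [ 0.5 11.  16.2] hue [ 27.  51. 243.]
smp (163, 273, 45, 44) contour@z [398.1 229.1] [82.2 81.4] -27.2
    depth [398.1 228.9] [76.7 76.2] -27.4 [398.1 229.8  13.3] [ 0.5 11.6 16.4] hue [ 27.  50. 247.]
```

View pics/crop.png

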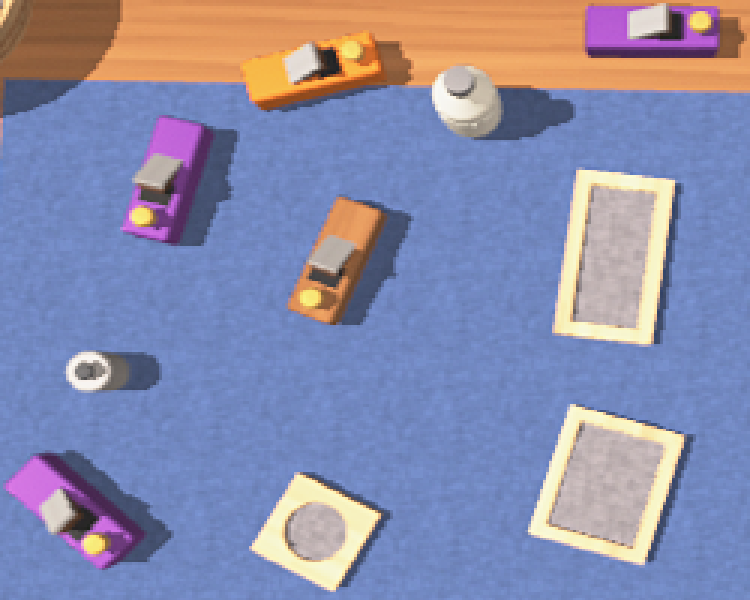

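The crop confirms it: the plain brown plane at crop (337,260) is the target, and the orange and purple ones stay where they are. The measured sizes match the given ones to about 1 mm. I'll grip each piece with the fingertips 10 mm above the bench, so they stay clear of the 14 mm boards when placing.

```bash
cat >> h.py <<'E'
def plan(x,y,z,yawdeg):
    s=state();Rt=R.from_euler("xyz",s["tcp_rot"])
    D=R.from_euler("xyz",[np.pi,0,np.radians(yawdeg)])
    sh=Rt.inv().apply(np.array([x,y,z])-s["eef_pos"])
    print("t",round(s["t"],2),"pos",np.round(s["eef_pos"],1),"yaw",round(np.degrees(s["tcp_rot"][2]),1),"open",round(s["opening"],3),"grip",round(s["grip_force"],1),"ft",np.round(s["ft_force"],1))
    n=int(np.ceil(abs(sh).max()/148)); print("shift/150",np.round(sh/150,4),"| per call x",max(n,1),np.round(sh/150/max(n,1),4),"turn/360",np.round((Rt.inv()*D).as_rotvec()/2/np.pi,4))
E
python3 -c "
from h import *
plan(638.6,218.6,350,-20.4)"
```

```text
t 0.1 pos [ 271.8 -562.8  404.2] yaw 25.8 open 1.003 grip 0.0 ft [-0.2  0.1 -1.1]
shift/150 [ 4.4672 -3.6274  0.3657] | per call x 5 [ 0.8934 -0.7255  0.0731] turn/360 [-0.0002  0.      0.1283]
```

Emit:
arm_command --rows '[[[0.893,-0.725,0.07,0,0,0,1],[0.893,-0.725,0.07,0,0,0,1],[0.893,-0.725,0.07,0,0,0,1],[0.893,-0.725,0.07,0,0,0,1],[0.893,-0.725,0.07,0,0,0,1]]]'

```text
t: 0.52
eef_pos: [346.5, -402.0, 393.8]
tcp_rot: [-3.139, -0.0, 0.452]
ft_force: [-0.2, -0.4, -0.5]
opening: 1.001
grip_force: 0.0
```

Emit:
arm_command --rows '[[[0.893,-0.725,0.07,0,0,0,1],[0.893,-0.725,0.07,0,0,0,1],[0.893,-0.725,0.07,0,0,0,1],[0.893,-0.725,0.07,0,0,0,1],[0.893,-0.725,0.07,0,0,0,1]]]'

```text
t: 0.93
eef_pos: [419.7, -246.2, 383.4]
tcp_rot: [-3.14, 0.0, 0.453]
ft_force: [-0.7, -0.6, 1.1]
opening: 0.997
grip_force: 0.0
```

Emit:
arm_command --rows '[[[0.893,-0.725,0.07,0,0,0,1],[0.893,-0.725,0.07,0,0,0,1],[0.893,-0.725,0.07,0,0,0,1],[0.893,-0.725,0.07,0,0,0,1],[0.893,-0.725,0.07,0,0,0,1]]]'

```text
t: 1.35
eef_pos: [493.3, -90.4, 372.9]
tcp_rot: [-3.141, -0.0, 0.453]
ft_force: [-0.4, -0.6, 0.1]
opening: 1.001
grip_force: 0.0
```

Emit:
arm_command --rows '[[[0.893,-0.725,0.07,0,0,0,1],[0.893,-0.725,0.07,0,0,0,1],[0.893,-0.725,0.07,0,0,0,1],[0.893,-0.725,0.07,0,0,0,1],[0.893,-0.725,0.07,0,0,0,1]]]'

```text
t: 1.77
eef_pos: [566.9, 65.7, 362.1]
tcp_rot: [-3.141, -0.001, 0.453]
ft_force: [-0.8, 0.2, -0.5]
opening: 1.002
grip_force: 0.0
```

Emit:
arm_command --rows '[[[0.893,-0.725,0.07,0,0,0.128,1],[0.893,-0.725,0.07,0,0,0.128,1],[0.893,-0.725,0.07,0,0,0.128,1],[0.893,-0.725,0.07,0,0,0.128,1],[0.893,-0.725,0.07,0,0,0.128,1],[0.893,-0.725,0.07,0,0,0.128,1],[0.893,-0.725,0.07,0,0,0.128,1],[0.893,-0.725,0.07,0,0,0.128,1],[0.893,-0.725,0.07,0,0,0.128,1]]]'

```text
t: 2.52
eef_pos: [638.8, 217.3, 352.0]
tcp_rot: [3.141, 0.0, -0.353]
ft_force: [0.2, 0.1, 0.2]
opening: 0.994
grip_force: 0.0
```

```bash
python3 -c "
from h import *
plan(638.6,218.6,200,-20.4)
p,d=read_camera('wrist'); cv2.imwrite('pics/w1.png',p[:,:,::-1])"
```

```text
t 2.52 pos [638.8 217.3 352. ] yaw -20.2 open 0.994 grip 0.0 ft [0.2 0.1 0.2]
shift/150 [-0.0038 -0.0085  1.013 ] | per call x 2 [-0.0019 -0.0042  0.5065] turn/360 [0.0001 0.     0.0006]
```

View pics/w1.png

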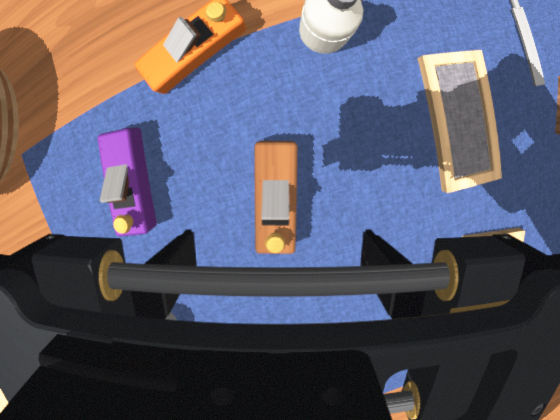

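The wrist view shows the brown plane at (276,200), square and centred between the fingers (mid x about 278). Descending.

Emit:
arm_command --rows '[[[0,-0.009,0.25,0,0,0,1],[0,-0.009,0.5,0,0,0,1],[0,-0.009,0.7,0,0,0,1],[0,-0.009,0.85,0,0,0,1],[0,-0.009,0.93,0,0,0,1],[0,-0.009,0.98,0,0,0,1],[0,-0.009,1.0,0,0,0,1],[0,-0.009,1.0,0,0,0,1]]]'

```text
t: 3.23
eef_pos: [639.2, 219.2, 202.7]
tcp_rot: [-3.141, -0.001, -0.354]
ft_force: [-1.0, 0.1, -0.6]
opening: 1.0
grip_force: 0.0
```

Emit:
arm_command --rows '[[[0,0,0.013,0,0,0,-1],[0,0,0.013,0,0,0,-1],[0,0,0.013,0,0,0,-1],[0,0,0.013,0,0,0,-1],[0,0,0.013,0,0,0,-1],[0,0,0.013,0,0,0,-1],[0,0,0.013,0,0,0,-1],[0,0,0.013,0,0,0,-1],[0,0,0.013,0,0,0,-1],[0,0,0.013,0,0,0,-1]]]'

```text
t: 4.07
eef_pos: [639.0, 219.3, 200.2]
tcp_rot: [3.142, -0.0, -0.354]
ft_force: [-0.8, 0.3, 0.8]
opening: 0.418
grip_force: 30.0
```

```bash
python3 -c "
from h import *
plan(638.6,218.6,348,-20.4)"
```

```text
t 4.07 pos [639.  219.3 200.2] yaw -20.3 open 0.418 grip 30.0 ft [-0.8  0.3  0.8]
shift/150 [-6.000e-04  5.300e-03 -9.851e-01] | per call x 1 [-6.000e-04  5.300e-03 -9.851e-01] turn/360 [ 0.     -0.      0.0003]
```

Emit:
arm_command --rows '[[[0,0,-0.05,0,0,0,-1],[0,0,-0.15,0,0,0,-1],[0,0,-0.3,0,0,0,-1],[0,0,-0.45,0,0,0,-1],[0,0,-0.6,0,0,0,-1],[0,0,-0.66,0,0,0,-1],[0,0,-0.66,0,0,0,-1],[0,0,-0.66,0,0,0,-1]]]'

```text
t: 4.73
eef_pos: [638.7, 219.2, 298.9]
tcp_rot: [3.141, 0.0, -0.354]
ft_force: [-0.5, -0.9, -3.4]
opening: 0.419
grip_force: 30.0
```

```bash
python3 -c "
from h import *
plan(649,-6.5,300,-6.3)"
```

```text
t 4.73 pos [638.7 219.2 298.9] yaw -20.3 open 0.419 grip 30.0 ft [-0.5 -0.9 -3.4]
shift/150 [ 0.5867  1.3875 -0.0073] | per call x 2 [ 0.2934  0.6938 -0.0037] turn/360 [ 0.      0.     -0.0389]
```

Emit:
arm_command --rows '[[[0.07,0.15,0,0,0,0,-1],[0.15,0.35,0,0,0,0,-1],[0.23,0.55,0,0,0,0,-1],[0.293,0.694,0,0,0,0,-1]]]'

```text
t: 5.07
eef_pos: [643.6, 104.4, 297.2]
tcp_rot: [3.14, 0.003, -0.355]
ft_force: [0.5, 0.6, -3.2]
opening: 0.418
grip_force: 30.0
```

Emit:
arm_command --rows '[[[0.07,0.17,0,0,0,-0.01,-1],[0.15,0.35,0,0,0,-0.025,-1],[0.23,0.55,0,0,0,-0.035,-1],[0.28,0.66,0,0,0,-0.039,-1],[0.293,0.694,0,0,0,-0.039,-1],[0.293,0.694,0,0,0,-0.039,-1],[0.293,0.694,0,0,0,-0.039,-1],[0.293,0.694,0,0,0,-0.039,-1]]]'

```text
t: 5.73
eef_pos: [649.0, -5.4, 298.6]
tcp_rot: [-3.141, 0.001, -0.109]
ft_force: [0.0, 1.0, -3.0]
opening: 0.419
grip_force: 30.0
```

```bash
python3 -c "
from h import *
plan(649,-6.5,208.5,-6.3)
p,d=read_camera('wrist'); cv2.imwrite('pics/w2.png',p[:,:,::-1])"
```

```text
t 5.73 pos [649.   -5.4 298.6] yaw -6.2 open 0.419 grip 30.0 ft [ 0.  1. -3.]
shift/150 [0.0014 0.0076 0.6004] | per call x 1 [0.0014 0.0076 0.6004] turn/360 [-0.      0.0002  0.0001]
```

View pics/w2.png

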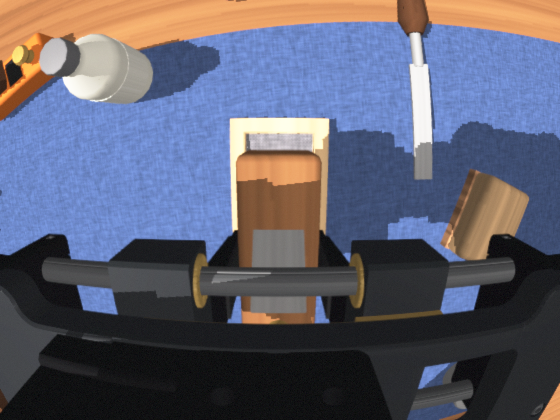

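The plane is held at (280,200), in line with its holder (x 231–329, mid 280). Lowering gently.

Emit:
arm_command --rows '[[[0,0.007,0.15,0,0,0,-1],[0,0.007,0.32,0,0,0,-1],[0,0.007,0.44,0,0,0,-1],[0,0.007,0.5,0,0,0,-1],[0,0.007,0.54,0,0,0,-1],[0,0.007,0.56,0,0,0,-1],[0,0.007,0.575,0,0,0,-1],[0,0.007,0.585,0,0,0,-1],[0,0.007,0.59,0,0,0,-1],[0,0.007,0.59,0,0,0,-1]]]'

```text
t: 6.62
eef_pos: [649.1, -7.5, 211.3]
tcp_rot: [3.142, -0.001, -0.109]
ft_force: [0.7, 0.7, -3.8]
opening: 0.42
grip_force: 30.0
```

```bash
python3 -c "
from h import *
plan(649,-6.5,208.2,-6.3)"
```

```text
t 6.62 pos [649.1  -7.5 211.3] yaw -6.3 open 0.42 grip 30.0 ft [ 0.7  0.7 -3.8]
shift/150 [-0.0015 -0.0067  0.0207] | per call x 1 [-0.0015 -0.0067  0.0207] turn/360 [ 0.     -0.0001  0.0001]
```

Emit:
arm_command --rows '[[[0,-0.006,0.006,0,0,0,-1],[0,-0.006,0.011,0,0,0,-1],[0,-0.006,0.016,0,0,0,-1],[0,-0.006,0.02,0,0,0,-1],[0,-0.006,0.021,0,0,0,-1],[0,-0.006,0.021,0,0,0,-1]]]'

```text
t: 7.12
eef_pos: [649.1, -6.6, 208.2]
tcp_rot: [3.142, -0.0, -0.109]
ft_force: [-2.5, 0.7, 4.9]
opening: 0.418
grip_force: 30.0
```

Contact is felt (+8 N), so I'll release and rise.

Emit:
arm_command --rows '[[[0,0,0,0,0,0,0.2],[0,0,0,0,0,0,0.2],[0,0,0,0,0,0,0.2],[0,0,0,0,0,0,0.2],[0,0,-0.1,0,0,0,0.2],[0,0,-0.3,0,0,0,0.2],[0,0,-0.55,0,0,0,1],[0,0,-0.8,0,0,0,1],[0,0,-0.85,0,0,0,1],[0,0,-0.85,0,0,0,1]]]'

```text
t: 7.95
eef_pos: [649.3, -6.6, 338.2]
tcp_rot: [3.141, -0.005, -0.109]
ft_force: [-0.9, -0.4, 0.3]
opening: 0.825
grip_force: 0.0
```

```bash
python3 -c "
from h import *
plan(616.3,-203.9,330,-25)"
```

```text
t 7.95 pos [649.3  -6.6 338.2] yaw -6.3 open 0.825 grip 0.0 ft [-0.9 -0.4  0.3]
shift/150 [-0.0753  1.3313  0.0544] | per call x 2 [-0.0377  0.6657  0.0272] turn/360 [-0.0001 -0.0009  0.052 ]
```

Emit:
arm_command --rows '[[[-0.038,0.666,0.027,0,0,0,1],[-0.038,0.666,0.027,0,0,0,1],[-0.038,0.666,0.027,0,0,0,1],[-0.038,0.666,0.027,0,0,0,1]]]'

```text
t: 8.28
eef_pos: [631.8, -108.7, 329.0]
tcp_rot: [3.141, 0.003, -0.113]
ft_force: [-0.6, 0.1, -0.5]
opening: 0.997
grip_force: 0.0
```

Emit:
arm_command --rows '[[[-0.038,0.666,0.027,0,0,0.052,1],[-0.038,0.666,0.027,0,0,0.052,1],[-0.038,0.666,0.027,0,0,0.052,1],[-0.038,0.666,0.027,0,0,0.052,1],[-0.038,0.666,0.027,0,0,0.052,1],[-0.038,0.666,0.027,0,0,0.052,1]]]'

```text
t: 8.78
eef_pos: [616.2, -202.8, 326.1]
tcp_rot: [-3.141, 0.001, -0.434]
ft_force: [0.6, 0.7, -0.2]
opening: 0.998
grip_force: 0.0
```

```bash
python3 -c "
from h import *
plan(616.3,-203.9,200,-25)
p,d=read_camera('wrist'); cv2.imwrite('pics/w3.png',p[:,:,::-1])"
```

```text
t 8.78 pos [ 616.2 -202.8  326.1] yaw -24.9 open 0.998 grip 0.0 ft [ 0.6  0.7 -0.2]
shift/150 [0.0049 0.0064 0.8407] | per call x 1 [0.0049 0.0064 0.8407] turn/360 [-0.      0.0002  0.0004]
```

View pics/w3.png

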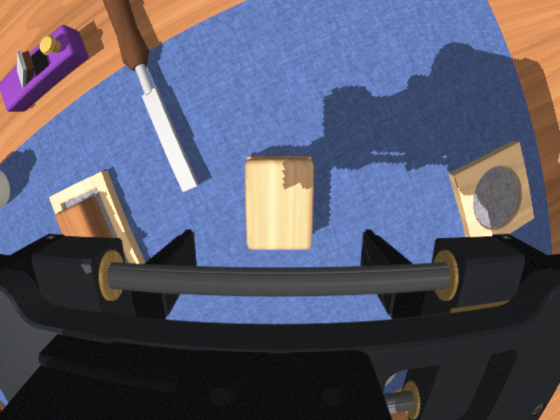

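The sander is centred at (279,203). The chisel tip at (188,185) is about 80 mm to the side, so I'll narrow the opening slightly and descend.

Emit:
arm_command --rows '[[[0.005,0.006,0.15,0,0,0,0.72],[0.005,0.006,0.35,0,0,0,0.72],[0.005,0.006,0.55,0,0,0,0.72],[0.005,0.006,0.68,0,0,0,0.72],[0.005,0.006,0.76,0,0,0,0.72],[0.005,0.006,0.81,0,0,0,0.72],[0.005,0.006,0.838,0,0,0,0.72],[0.005,0.006,0.838,0,0,0,0.72]]]'

```text
t: 9.5
eef_pos: [616.5, -204.7, 201.3]
tcp_rot: [3.142, -0.0, -0.435]
ft_force: [-0.0, 0.1, -0.1]
opening: 0.862
grip_force: 0.0
```

Emit:
arm_command --rows '[[[0,0,0,0,0,0,-1],[0,0,0,0,0,0,-1],[0,0,0,0,0,0,-1],[0,0,0,0,0,0,-1],[0,0,0,0,0,0,-1],[0,0,0,0,0,0,-1],[0,0,0,0,0,0,-1]]]'

```text
t: 10.08
eef_pos: [616.4, -205.2, 202.0]
tcp_rot: [3.142, -0.001, -0.436]
ft_force: [-0.6, 0.9, 5.9]
opening: 0.61
grip_force: 30.0
```

Emit:
arm_command --rows '[[[0,0,-0.05,0,0,0,-1],[0,0,-0.15,0,0,0,-1],[0,0,-0.3,0,0,0,-1],[0,0,-0.45,0,0,0,-1],[0,0,-0.6,0,0,0,-1],[0,0,-0.75,0,0,0,-1],[0,0,-0.8,0,0,0,-1],[0,0,-0.8,0,0,0,-1]]]'

```text
t: 10.75
eef_pos: [616.3, -205.2, 323.3]
tcp_rot: [3.142, -0.003, -0.436]
ft_force: [0.5, 0.1, -2.1]
opening: 0.611
grip_force: 30.0
```

```bash
python3 -c "
from h import *
plan(444.5,-5,310,-15.5)"
```

```text
t 10.75 pos [ 616.3 -205.2  323.3] yaw -25.0 open 0.611 grip 30.0 ft [ 0.5  0.1 -2.1]
shift/150 [-1.6021 -0.7256  0.0834] | per call x 2 [-0.8011 -0.3628  0.0417] turn/360 [ 0.0001 -0.0005 -0.0264]
```

Emit:
arm_command --rows '[[[-0.2,-0.09,0.01,0,0,0,-1],[-0.4,-0.18,0.02,0,0,0,-1],[-0.6,-0.27,0.03,0,0,0,-1],[-0.801,-0.363,0.04,0,0,0,-1]]]'

```text
t: 11.08
eef_pos: [528.9, -104.1, 313.7]
tcp_rot: [3.141, 0.002, -0.437]
ft_force: [-0.4, -0.0, -1.2]
opening: 0.609
grip_force: 30.0
```

Emit:
arm_command --rows '[[[-0.2,-0.09,0.01,0,0,-0.01,-1],[-0.4,-0.18,0.02,0,0,-0.02,-1],[-0.6,-0.27,0.03,0,0,-0.026,-1],[-0.75,-0.34,0.04,0,0,-0.026,-1],[-0.801,-0.363,0.04,0,0,-0.026,-1],[-0.801,-0.363,0.04,0,0,-0.026,-1],[-0.801,-0.363,0.04,0,0,-0.026,-1],[-0.801,-0.363,0.04,0,0,-0.026,-1]]]'

```text
t: 11.75
eef_pos: [445.4, -5.6, 309.1]
tcp_rot: [3.141, -0.001, -0.273]
ft_force: [0.3, 0.4, -1.4]
opening: 0.611
grip_force: 30.0
```

```bash
python3 -c "
from h import *
plan(444.5,-5,213,-15.5)"
```

```text
t 11.75 pos [445.4  -5.6 309.1] yaw -15.7 open 0.611 grip 30.0 ft [ 0.3  0.4 -1.4]
shift/150 [-0.0076 -0.0025  0.6406] | per call x 1 [-0.0076 -0.0025  0.6406] turn/360 [ 0.     -0.0001 -0.0005]
```

Emit:
arm_command --rows '[[[-0.006,-0.002,0.15,0,0,0,-1],[-0.006,-0.002,0.32,0,0,0,-1],[-0.006,-0.002,0.45,0,0,0,-1],[-0.006,-0.002,0.54,0,0,0,-1],[-0.006,-0.002,0.59,0,0,0,-1],[-0.006,-0.002,0.62,0,0,0,-1],[-0.006,-0.002,0.635,0,0,0,-1],[-0.006,-0.002,0.635,0,0,0,-1]]]'

```text
t: 12.42
eef_pos: [444.0, -4.7, 214.0]
tcp_rot: [3.142, -0.0, -0.273]
ft_force: [-0.4, -0.5, -1.1]
opening: 0.607
grip_force: 30.0
```

```bash
python3 -c "
from h import *
plan(444.5,-5,209.5,-15.5)
p,d=read_camera('wrist'); cv2.imwrite('pics/w4.png',p[:,:,::-1])"
```

```text
t 12.42 pos [444.   -4.7 214. ] yaw -15.7 open 0.607 grip 30.0 ft [-0.4 -0.5 -1.1]
shift/150 [0.0038 0.0011 0.0303] | per call x 1 [0.0038 0.0011 0.0303] turn/360 [ 0.     -0.     -0.0004]
```

View pics/w4.png

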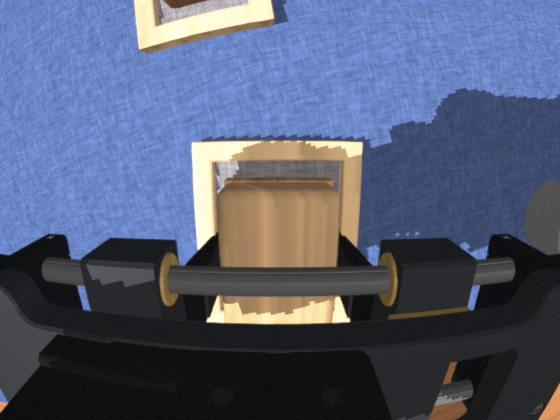

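The sander (x 218–340) sits inside the recess (x 213–342). Its top is nearer the camera, which widens it, and the margins are even. Setting it down.

Emit:
arm_command --rows '[[[0.003,0,0.006,0,0,0,-1],[0.003,0,0.012,0,0,0,-1],[0.003,0,0.018,0,0,0,-1],[0.003,0,0.023,0,0,0,-1],[0.003,0,0.026,0,0,0,-1],[0.003,0,0.026,0,0,0,-1],[0.003,0,0.026,0,0,0,-1]]]'

```text
t: 13.05
eef_pos: [444.1, -4.5, 210.2]
tcp_rot: [3.142, -0.0, -0.273]
ft_force: [-0.2, -0.2, -1.5]
opening: 0.605
grip_force: 30.0
```

Emit:
arm_command --rows '[[[0,0,0.003,0,0,0,-1],[0,0,0.006,0,0,0,-1],[0,0,0.008,0,0,0,-1],[0,0,0.008,0,0,0,-1]]]'

```text
t: 13.38
eef_pos: [444.0, -4.4, 210.0]
tcp_rot: [-3.142, -0.001, -0.273]
ft_force: [-3.5, -1.0, 20.1]
opening: 0.605
grip_force: 30.0
```

Emit:
arm_command --rows '[[[0,0,-0.007,0,0,0,0.6],[0,0,-0.007,0,0,0,0.6],[0,0,-0.007,0,0,0,0.6],[0,0,-0.007,0,0,0,0.6],[0,0,-0.1,0,0,0,0.6],[0,0,-0.3,0,0,0,0.6],[0,0,-0.55,0,0,0,1],[0,0,-0.8,0,0,0,1],[0,0,-0.85,0,0,0,1],[0,0,-0.85,0,0,0,1]]]'

```text
t: 14.22
eef_pos: [444.2, -4.4, 338.5]
tcp_rot: [-3.141, -0.005, -0.273]
ft_force: [-0.4, 0.0, -0.7]
opening: 0.984
grip_force: 0.0
```

```bash
python3 -c "
from h import *
plan(398.4,-217.8,330,-15.5)
p,d=read_camera('top'); cv2.imwrite('pics/t5.png',cv2.resize(p[140:340,200:480],(784,560))[:,:,::-1])"
```

```text
t 14.22 pos [444.2  -4.4 338.5] yaw -15.6 open 0.984 grip 0.0 ft [-0.4  0.  -0.7]
shift/150 [0.0888 1.452  0.0565] | per call x 2 [0.0444 0.726  0.0282] turn/360 [-0.0001 -0.0008 -0.0003]
```

View pics/t5.png

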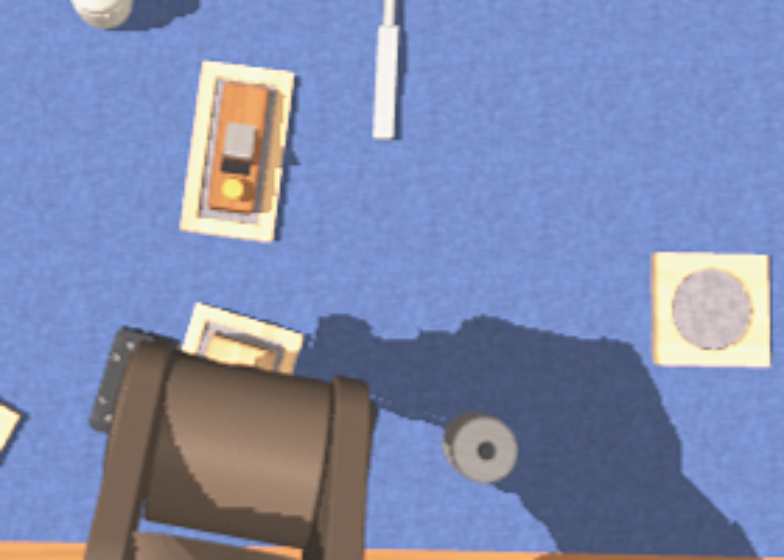

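The plane lies inside its recess at crop (238,148), and the sander is partly hidden behind the arm. The big weight is at (482,448). Moving to it.

Emit:
arm_command --rows '[[[0.044,0.726,0.028,0,0,0,1],[0.044,0.726,0.028,0,0,0,1],[0.044,0.726,0.028,0,0,0,1],[0.044,0.726,0.028,0,0,0,1],[0.044,0.726,0.028,0,0,0,1]]]'

```text
t: 14.68
eef_pos: [420.8, -112.1, 330.5]
tcp_rot: [-3.141, 0.003, -0.276]
ft_force: [-0.7, -0.3, 0.0]
opening: 0.998
grip_force: 0.0
```

Emit:
arm_command --rows '[[[0.044,0.726,0.028,0,0,0,0.8],[0.044,0.726,0.028,0,0,0,0.8],[0.044,0.726,0.028,0,0,0,0.8],[0.044,0.726,0.028,0,0,0,0.8],[0.044,0.726,0.028,0,0,0,0.8],[0.044,0.726,0.028,0,0,0,0.8],[0.044,0.726,0.028,0,0,0,0.8]]]'

```text
t: 15.27
eef_pos: [398.4, -216.5, 327.7]
tcp_rot: [-3.141, 0.001, -0.271]
ft_force: [0.2, 0.2, 0.1]
opening: 0.902
grip_force: 0.0
```

```bash
python3 -c "
from h import *
plan(398.4,-217.8,201,-15.5)
p,d=read_camera('wrist'); cv2.imwrite('pics/w5.png',p[:,:,::-1])"
```

```text
t 15.27 pos [ 398.4 -216.5  327.7] yaw -15.5 open 0.902 grip 0.0 ft [0.2 0.2 0.1]
shift/150 [0.003  0.0088 0.8445] | per call x 1 [0.003  0.0088 0.8445] turn/360 [-0.0001  0.0001 -0.0001]
```

View pics/w5.png

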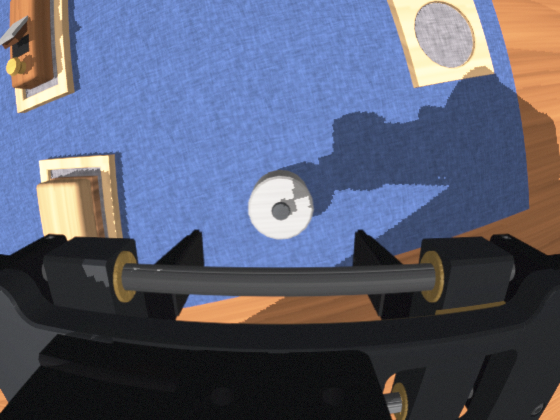

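The big weight is centred at (280,208). Descending and gripping.

Emit:
arm_command --rows '[[[0.003,0.007,0.15,0,0,0,0.8],[0.003,0.007,0.35,0,0,0,0.8],[0.003,0.007,0.55,0,0,0,0.8],[0.003,0.007,0.68,0,0,0,0.8],[0.003,0.007,0.76,0,0,0,0.8],[0.003,0.007,0.81,0,0,0,0.8],[0.003,0.007,0.844,0,0,0,0.8],[0.003,0.007,0.844,0,0,0,0.8]]]'

```text
t: 15.98
eef_pos: [398.5, -218.5, 201.1]
tcp_rot: [-3.141, 0.001, -0.272]
ft_force: [0.0, -0.2, 0.2]
opening: 0.906
grip_force: 0.0
```

Emit:
arm_command --rows '[[[0,0,0,0,0,0,-1],[0,0,0,0,0,0,-1],[0,0,0,0,0,0,-1],[0,0,0,0,0,0,-1],[0,0,0,0,0,0,-1],[0,0,0,0,0,0,-1],[0,0,0,0,0,0,-1]]]'

```text
t: 16.57
eef_pos: [398.3, -218.9, 201.8]
tcp_rot: [3.141, -0.001, -0.273]
ft_force: [-0.3, 0.4, 6.7]
opening: 0.581
grip_force: 30.0
```

Emit:
arm_command --rows '[[[0,0,-0.03,0,0,0,-1],[0,0,-0.1,0,0,0,-1],[0,0,-0.2,0,0,0,-1],[0,0,-0.35,0,0,0,-1],[0,0,-0.5,0,0,0,-1],[0,0,-0.6,0,0,0,-1],[0,0,-0.66,0,0,0,-1],[0,0,-0.66,0,0,0,-1],[0,0,-0.66,0,0,0,-1]]]'

```text
t: 17.32
eef_pos: [398.1, -218.8, 300.3]
tcp_rot: [3.141, -0.0, -0.273]
ft_force: [-0.7, -0.5, -5.2]
opening: 0.587
grip_force: 30.0
```

```bash
python3 -c "
from h import *
plan(519,-423,300,-15.5)"
```

```text
t 17.32 pos [ 398.1 -218.8  300.3] yaw -15.6 open 0.587 grip 30.0 ft [-0.7 -0.5 -5.2]
shift/150 [1.143  1.0935 0.0018] | per call x 2 [0.5715 0.5467 0.0009] turn/360 [ 0.     -0.     -0.0004]
```

Emit:
arm_command --rows '[[[0.1,0.1,0,0,0,0,-1],[0.24,0.23,0,0,0,0,-1],[0.4,0.38,0,0,0,0,-1],[0.571,0.547,0,0,0,0,-1]]]'

```text
t: 17.65
eef_pos: [459.0, -321.7, 298.9]
tcp_rot: [-3.14, 0.003, -0.272]
ft_force: [0.8, 0.9, -5.1]
opening: 0.584
grip_force: 30.0
```

Emit:
arm_command --rows '[[[0.17,0.16,0,0,0,0,-1],[0.34,0.32,0,0,0,0,-1],[0.46,0.44,0,0,0,0,-1],[0.54,0.52,0,0,0,0,-1],[0.571,0.547,0,0,0,0,-1],[0.571,0.547,0,0,0,0,-1],[0.571,0.547,0,0,0,0,-1],[0.571,0.547,0,0,0,0,-1]]]'

```text
t: 18.32
eef_pos: [518.7, -422.1, 299.8]
tcp_rot: [-3.141, 0.002, -0.272]
ft_force: [0.4, 0.4, -4.6]
opening: 0.585
grip_force: 30.0
```

```bash
python3 -c "
from h import *
plan(519,-423,213,-15.5)
p,d=read_camera('wrist'); cv2.imwrite('pics/w6.png',p[:,:,::-1])"
```

```text
t 18.32 pos [ 518.7 -422.1  299.8] yaw -15.6 open 0.585 grip 30.0 ft [ 0.4  0.4 -4.6]
shift/150 [0.0047 0.0057 0.5785] | per call x 1 [0.0047 0.0057 0.5785] turn/360 [-0.0002  0.0003 -0.0003]
```

View pics/w6.png

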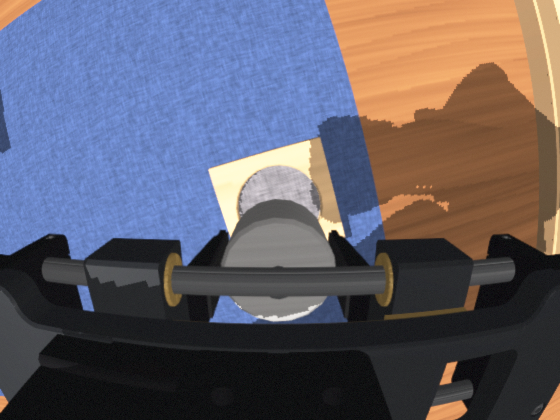

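The recess spans x 239–321 (mid 280) and the weight is at 278, so they line up. Lowering.

Emit:
arm_command --rows '[[[0.004,0.005,0.12,0,0,0,-1],[0.004,0.005,0.27,0,0,0,-1],[0.004,0.005,0.4,0,0,0,-1],[0.004,0.005,0.48,0,0,0,-1],[0.004,0.005,0.53,0,0,0,-1],[0.004,0.005,0.56,0,0,0,-1],[0.004,0.005,0.576,0,0,0,-1],[0.004,0.005,0.576,0,0,0,-1]]]'

```text
t: 19.03
eef_pos: [519.5, -424.0, 214.4]
tcp_rot: [3.141, -0.0, -0.273]
ft_force: [0.2, 1.2, -5.7]
opening: 0.585
grip_force: 30.0
```

Emit:
arm_command --rows '[[[0,0,0.004,0,0,0,-1],[0,0,0.008,0,0,0,-1],[0,0,0.012,0,0,0,-1],[0,0,0.015,0,0,0,-1],[0,0,0.018,0,0,0,-1],[0,0,0.018,0,0,0,-1]]]'

```text
t: 19.53
eef_pos: [519.4, -424.0, 211.4]
tcp_rot: [3.142, -0.0, -0.273]
ft_force: [-0.4, 0.1, -5.7]
opening: 0.584
grip_force: 30.0
```

Emit:
arm_command --rows '[[[0,0.0,0.003,0,0,0,-1],[0,0,0.006,0,0,0,-1],[0,0,0.009,0,0,0,-1],[0,0,0.011,0,0,0,-1],[0,0,0.011,0,0,0,-1]]]'

```text
t: 19.95
eef_pos: [519.4, -424.0, 209.9]
tcp_rot: [3.141, -0.0, -0.273]
ft_force: [0.4, -0.0, -1.0]
opening: 0.585
grip_force: 30.0
```

Emit:
arm_command --rows '[[[0,0,0.002,0,0,0,-1],[0,0,0.002,0,0,0,-1],[0,0,0.002,0,0,0,0.6],[0,0,0,0,0,0,0.6],[0,0,0,0,0,0,0.6],[0,0,0,0,0,0,0.6],[0,0,-0.1,0,0,0,0.6],[0,0,-0.3,0,0,0,0.6],[0,0,-0.55,0,0,0,0.6],[0,0,-0.8,0,0,0,0.4]]]'

```text
t: 20.78
eef_pos: [519.4, -423.9, 330.6]
tcp_rot: [-3.141, 0.001, -0.273]
ft_force: [0.2, 0.2, -1.3]
opening: 0.77
grip_force: 0.0
```

```bash
python3 -c "
from h import *
plan(536.5,406.5,340,0)"
```

```text
t 20.78 pos [ 519.4 -423.9  330.6] yaw -15.6 open 0.77 grip 0.0 ft [ 0.2  0.2 -1.3]
shift/150 [-1.3815 -5.3624 -0.058 ] | per call x 6 [-0.2303 -0.8937 -0.0097] turn/360 [-0.0001  0.0002 -0.0434]
```

Emit:
arm_command --rows '[[[-0.23,-0.894,-0.01,0,0,0,0.4],[-0.23,-0.894,-0.01,0,0,0,0.4],[-0.23,-0.894,-0.01,0,0,0,0.4],[-0.23,-0.894,-0.01,0,0,0,0.4]]]'

```text
t: 21.12
eef_pos: [522.0, -281.3, 331.7]
tcp_rot: [-3.141, 0.001, -0.271]
ft_force: [0.6, 0.0, -0.1]
opening: 0.699
grip_force: 0.0
```

Emit:
arm_command --rows '[[[-0.23,-0.894,-0.01,0,0,0,0.4],[-0.23,-0.894,-0.01,0,0,0,0.4],[-0.23,-0.894,-0.01,0,0,0,0.4],[-0.23,-0.894,-0.01,0,0,0,0.4]]]'

```text
t: 21.45
eef_pos: [524.9, -143.2, 332.9]
tcp_rot: [-3.141, 0.001, -0.27]
ft_force: [0.5, -0.4, -1.0]
opening: 0.701
grip_force: 0.0
```

Emit:
arm_command --rows '[[[-0.23,-0.894,-0.01,0,0,0,0.4],[-0.23,-0.894,-0.01,0,0,0,0.4],[-0.23,-0.894,-0.01,0,0,0,0.4],[-0.23,-0.894,-0.01,0,0,0,0.4]]]'

```text
t: 21.78
eef_pos: [528.0, -5.1, 334.4]
tcp_rot: [-3.141, -0.0, -0.271]
ft_force: [-0.3, -0.2, -0.2]
opening: 0.699
grip_force: 0.0
```

Emit:
arm_command --rows '[[[-0.23,-0.894,-0.01,0,0,0,0.4],[-0.23,-0.894,-0.01,0,0,0,0.4],[-0.23,-0.894,-0.01,0,0,0,0.4],[-0.23,-0.894,-0.01,0,0,0,0.4]]]'

```text
t: 22.12
eef_pos: [531.1, 133.5, 335.9]
tcp_rot: [-3.141, -0.001, -0.27]
ft_force: [-0.4, 1.0, 0.2]
opening: 0.701
grip_force: 0.0
```

Emit:
arm_command --rows '[[[-0.23,-0.894,-0.01,0,0,0,0.4],[-0.23,-0.894,-0.01,0,0,0,0.4],[-0.23,-0.894,-0.01,0,0,0,0.4],[-0.23,-0.894,-0.01,0,0,0,0.4]]]'

```text
t: 22.45
eef_pos: [534.1, 272.0, 337.3]
tcp_rot: [-3.14, -0.001, -0.27]
ft_force: [0.4, -0.6, 0.1]
opening: 0.699
grip_force: 0.0
```

Emit:
arm_command --rows '[[[-0.23,-0.894,-0.01,0,0,-0.043,0.4],[-0.23,-0.894,-0.01,0,0,-0.043,0.4],[-0.23,-0.894,-0.01,0,0,-0.043,0.4],[-0.23,-0.894,-0.01,0,0,-0.043,0.4],[-0.23,-0.894,-0.01,0,0,-0.043,0.4],[-0.23,-0.894,-0.01,0,0,-0.043,0.4],[-0.23,-0.894,-0.01,0,0,-0.043,0.4]]]'

```text
t: 23.03
eef_pos: [537.3, 405.2, 338.5]
tcp_rot: [3.141, 0.0, -0.004]
ft_force: [0.4, -0.4, 0.6]
opening: 0.697
grip_force: 0.0
```

```bash
python3 -c "
from h import *
plan(536.5,406.5,201,0)
p,d=read_camera('wrist'); cv2.imwrite('pics/w7.png',p[:,:,::-1])"
```

```text
t 23.03 pos [537.3 405.2 338.5] yaw -0.2 open 0.697 grip 0.0 ft [ 0.4 -0.4  0.6]
shift/150 [-0.0047 -0.0092  0.9163] | per call x 1 [-0.0047 -0.0092  0.9163] turn/360 [ 0.0001  0.0001 -0.0006]
```

View pics/w7.png

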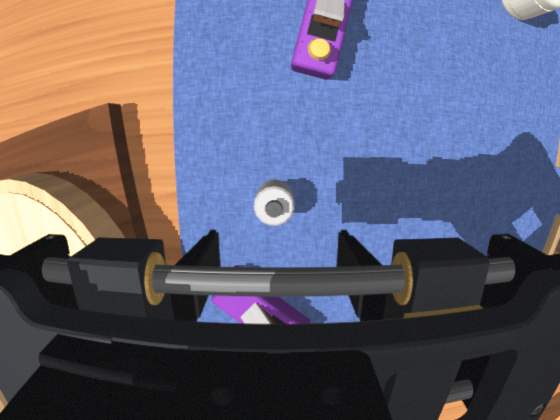

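The small weight is at (273,207), about 3 mm to the left, and the purple plane is clear behind at v > 265. Descending with that correction.

Emit:
arm_command --rows '[[[-0.003,-0.018,0.15,0,0,0,0.4],[-0.003,-0.018,0.35,0,0,0,0.4],[-0.003,-0.018,0.55,0,0,0,0.4],[-0.003,-0.018,0.72,0,0,0,0.4],[-0.003,-0.018,0.82,0,0,0,0.4],[-0.003,-0.018,0.88,0,0,0,0.4],[-0.003,-0.018,0.914,0,0,0,0.4],[-0.003,-0.018,0.914,0,0,0,0.4]]]'

```text
t: 23.75
eef_pos: [536.8, 408.5, 201.3]
tcp_rot: [3.141, 0.0, -0.004]
ft_force: [-0.9, 0.2, 0.2]
opening: 0.704
grip_force: 0.0
```

Emit:
arm_command --rows '[[[0,0,0,0,0,0,-1],[0,0,0,0,0,0,-1],[0,0,0,0,0,0,-1],[0,0,0,0,0,0,-1],[0,0,0,0,0,0,-1],[0,0,0,0,0,0,-1],[0,0,0,0,0,0,-1]]]'

```text
t: 24.33
eef_pos: [536.4, 409.4, 202.0]
tcp_rot: [-3.142, -0.0, -0.002]
ft_force: [-1.1, -1.3, 4.4]
opening: 0.372
grip_force: 30.0
```

Emit:
arm_command --rows '[[[0,0,-0.03,0,0,0,-1],[0,0,-0.1,0,0,0,-1],[0,0,-0.2,0,0,0,-1],[0,0,-0.35,0,0,0,-1],[0,0,-0.5,0,0,0,-1],[0,0,-0.65,0,0,0,-1],[0,0,-0.8,0,0,0,-1],[0,0,-0.8,0,0,0,-1],[0,0,-0.8,0,0,0,-1]]]'

```text
t: 25.08
eef_pos: [536.3, 409.3, 322.8]
tcp_rot: [-3.14, -0.002, -0.003]
ft_force: [0.0, -0.0, -3.7]
opening: 0.375
grip_force: 30.0
```

```bash
python3 -c "
from h import *
plan(398.2,229,320,0)"
```

```text
t 25.08 pos [536.3 409.3 322.8] yaw -0.2 open 0.375 grip 30.0 ft [ 0.  -0.  -3.7]
shift/150 [-0.9172  1.2043  0.0157] | per call x 2 [-0.4586  0.6021  0.0079] turn/360 [-0.0002 -0.0003 -0.0004]
```

Emit:
arm_command --rows '[[[-0.1,0.13,0,0,0,0,-1],[-0.22,0.29,0,0,0,0,-1],[-0.34,0.45,0,0,0,0,-1],[-0.459,0.602,0.01,0,0,0,-1]]]'

```text
t: 25.42
eef_pos: [466.0, 318.1, 318.7]
tcp_rot: [3.14, 0.002, -0.002]
ft_force: [0.8, -1.0, -2.4]
opening: 0.371
grip_force: 30.0
```

Emit:
arm_command --rows '[[[-0.12,0.16,0,0,0,0,-1],[-0.25,0.33,0,0,0,0,-1],[-0.36,0.47,0,0,0,0,-1],[-0.43,0.56,0,0,0,0,-1],[-0.459,0.602,0.006,0,0,0,-1],[-0.459,0.602,0.006,0,0,0,-1],[-0.459,0.602,0.006,0,0,0,-1],[-0.459,0.602,0.006,0,0,0,-1]]]'

```text
t: 26.08
eef_pos: [399.0, 229.8, 318.9]
tcp_rot: [-3.141, -0.0, -0.002]
ft_force: [-0.2, 0.2, -2.0]
opening: 0.37
grip_force: 30.0
```

```bash
python3 -c "
from h import *
plan(398.2,229,213,0)
p,d=read_camera('wrist'); cv2.imwrite('pics/w8.png',p[:,:,::-1])"
```

```text
t 26.08 pos [399.  229.8 318.9] yaw -0.1 open 0.37 grip 30.0 ft [-0.2  0.2 -2. ]
shift/150 [-0.0056  0.0051  0.7063] | per call x 1 [-0.0056  0.0051  0.7063] turn/360 [-0.     -0.0001 -0.0004]
```

View pics/w8.png

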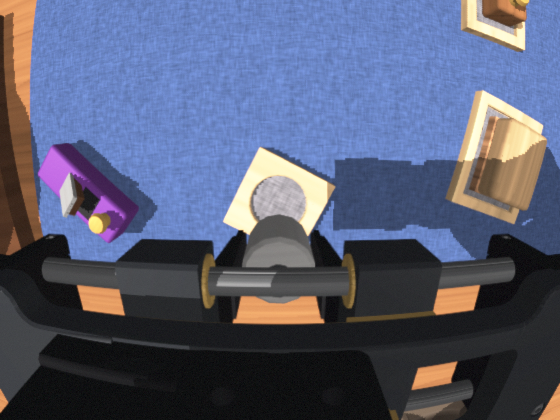

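The recess centre is at (279,201) and the weight is at x 279, so they line up. Lowering.

Emit:
arm_command --rows '[[[-0.003,0.003,0.15,0,0,0,-1],[-0.003,0.003,0.32,0,0,0,-1],[-0.003,0.003,0.48,0,0,0,-1],[-0.003,0.003,0.59,0,0,0,-1],[-0.003,0.003,0.65,0,0,0,-1],[-0.003,0.003,0.685,0,0,0,-1],[-0.003,0.003,0.7,0,0,0,-1],[-0.003,0.003,0.7,0,0,0,-1]]]'

```text
t: 26.8
eef_pos: [398.0, 228.9, 214.3]
tcp_rot: [3.142, -0.0, -0.002]
ft_force: [-0.6, 0.6, -2.6]
opening: 0.371
grip_force: 30.0
```

Emit:
arm_command --rows '[[[0,0,0.004,0,0,0,-1],[0,0,0.008,0,0,0,-1],[0,0,0.012,0,0,0,-1],[0,0,0.016,0,0,0,-1],[0,0,0.018,0,0,0,-1],[0,0,0.018,0,0,0,-1]]]'

```text
t: 27.3
eef_pos: [397.8, 228.6, 211.6]
tcp_rot: [3.142, -0.0, -0.003]
ft_force: [0.4, -0.4, -2.5]
opening: 0.374
grip_force: 30.0
```

Emit:
arm_command --rows '[[[0,0,0.004,0,0,0,-1],[0,0,0.008,0,0,0,-1],[0,0,0.011,0,0,0,-1],[0,0,0.013,0,0,0,-1],[0,0,0.013,0,0,0,-1]]]'

```text
t: 27.72
eef_pos: [397.7, 228.6, 210.0]
tcp_rot: [-3.142, -0.0, -0.003]
ft_force: [-1.3, -0.2, 6.6]
opening: 0.371
grip_force: 30.0
```

Emit:
arm_command --rows '[[[0,0,0,0,0,0,0.1],[0,0,0,0,0,0,0.1],[0,0,0,0,0,0,0.1],[0,0,0,0,0,0,0.1],[0,0,0,0,0,0,0.1],[0,0,-0.1,0,0,0,0.1],[0,0,-0.3,0,0,0,0.1],[0,0,-0.55,0,0,0,0.1],[0,0,-0.8,0,0,0,0.1],[0,0,-1,0,0,0,0.1]]]'

```text
t: 28.55
eef_pos: [397.5, 228.6, 362.0]
tcp_rot: [-3.141, -0.001, -0.003]
ft_force: [0.7, 0.3, -0.7]
opening: 0.55
grip_force: 0.0
```

Emit:
arm_command --rows '[[[0.9,0,-0.5,0,0,0,0.1],[0.9,0,-0.5,0,0,0,0.1],[0.9,0,-0.5,0,0,0,0.1],[0.9,0,-0.5,0,0,0,0.1],[0.9,0,-0.5,0,0,0,0.1],[0.9,0,-0.5,0,0,0,0.1]]]'

```text
t: 29.05
eef_pos: [533.3, 228.0, 434.3]
tcp_rot: [3.142, -0.0, -0.003]
ft_force: [-0.8, -0.2, -0.7]
opening: 0.551
grip_force: 0.0
```

Emit:
arm_command --rows '[[[0.1,-0.9,0,0,0,0,0.1],[0.1,-0.9,0,0,0,0,0.1],[0.1,-0.9,0,0,0,0,0.1],[0.1,-0.9,0,0,0,0,0.1],[0.1,-0.9,0,0,0,0,0.1],[0.1,-0.9,0,0,0,0,0.1]]]'

```text
t: 29.55
eef_pos: [547.1, 363.5, 433.4]
tcp_rot: [3.14, 0.002, -0.001]
ft_force: [-0.1, -0.2, -0.5]
opening: 0.547
grip_force: 0.0
```

Run:
```python
from h import *
plan(500,400,400,0)
p,d=read_camera('top');P=cloud('top',d)
v=P[150:330,220:490].reshape(-1,3)
p2,d2=read_camera('scene');P2=cloud('scene',d2)
for n,x,y,z,r in [("plane",649,-6.5,42,60),("sander",444.5,-5,48,60),("big",519,-423,50,50),("small",398,229,50,40)]:
    for nm,C in (("top",P),("scene",P2)):
        Q=C.reshape(-1,3); Q=Q[(np.hypot(Q[:,0]-x,Q[:,1]-y)<r)&(abs(Q[:,2]-z)<6)]
        if len(Q)>30:
            A=np.linalg.lstsq(np.c_[Q[:,:2]-Q[:,:2].mean(0),np.ones(len(Q))],Q[:,2],rcond=None)[0]
            print(n,nm,len(Q),*rect(Q[:,:2]),"z",np.median(Q[:,2]),"slope",np.round(A[:2],3))
a=cv2.resize(p[140:330,150:490],(680,380));cv2.imwrite("pics/t9.png",a[:,:,::-1])
cv2.imwrite("pics/s9.png",cv2.resize(p2[120:300,80:380],(800,480))[:,:,::-1])
```

```text
t 29.55 pos [547.1 363.5 433.4] yaw -0.1 open 0.547 grip 0.0 ft [-0.1 -0.2 -0.5]
shift/150 [-0.3138 -0.2435  0.2229] | per call x 1 [-0.3138 -0.2435  0.2229] turn/360 [ 0.0002  0.0003 -0.0001]
plane top 579 [649.   -7.3] [109.9  39.9] -6.4 z 41.58998095064419 slope [0.004 0.002]
plane scene 269 [648.2 -10.9] [111.5  42.5] -6.6 z 40.98169283988511 slope [-0.005  0.031]
sander top 830 [443.4  -5. ] [79.7 57.9] -15.8 z 47.38148038892564 slope [-0.001  0.008]
sander scene 270 [442.8  -8.9] [84.9 56.9] -16.0 z 47.06445170417072 slope [-0.007  0.02 ]
big top 412 [ 517.8 -422.7] [54.7 54.1] -88.5 z 49.59341458137709 slope [ 0.01  -0.008]
big scene 260 [ 519.  -426.3] [55.8 53.3] -42.7 z 49.827583247841915 slope [-0.023  0.005]
small top 157 [397.5 227.6] [35.3 34.8] 75.2 z 49.217885356104034 slope [-0.03   0.021]
small scene 44 [399.3 222.2] [33.2 31.8] 49.1 z 48.45840634639137 slope [ 0.014 -0.031]
```

View pics/t9.png

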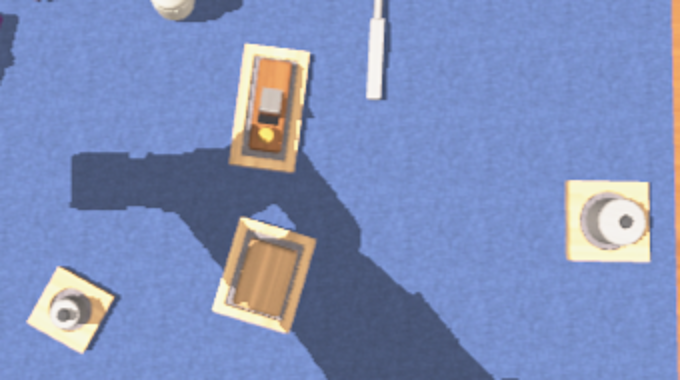

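View pics/s9.png

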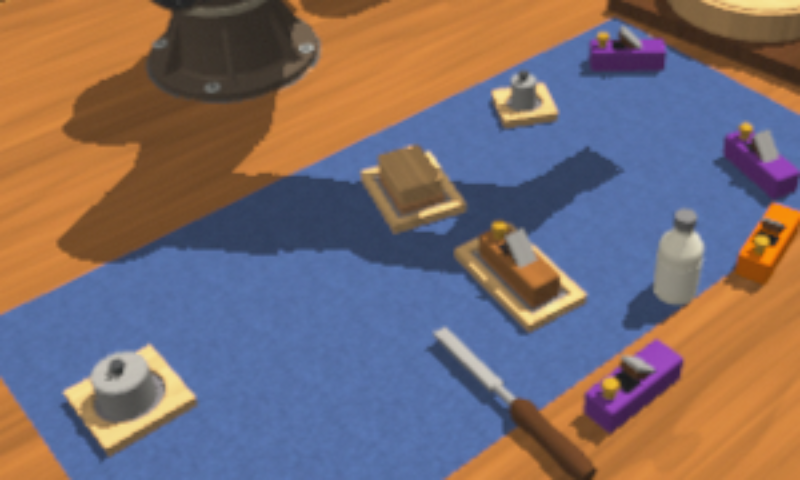

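Both views show all four pieces in their own holders: plane at top crop (270,103), sander (264,275), big weight (615,220) and small weight (68,312). They lie level, with tops at 42, 48, 50 and 50 mm as expected. The glue bottle, chisel and look-alikes are where they were.

```bash
python3 -c "
from cell import *
print(job_done())"
```

```text
the job is handed in; nothing more can be done
None
```

The plane, sanding block and both weights each lie flat and upright in their own holder, set down in the order listed, with the glue, chisel and look-alikes untouched; the job was handed in at about 30 s.

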